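# Pass the blue pigment tin through the dust-lock hatch

## Robot

A 6-joint arm with a two-finger parallel gripper is mounted at the origin on the work surface. World frame = base frame: x ahead of the robot, y to its left, z up, the work surface at z = 0. Lengths are in m, angles in degrees, forces in N, time in s.
With the tool pointing down it reaches from about 0.325 to 0.9 m from the base axis. Payload 3.5 kg.
Tool frame: the origin (TCP) lies on the centre line of the jaws, within the pads' length; the fingertips stand 25 mm ahead of it and the grasp point (between the pads) lies 6 mm ahead of it; z points along the fingers, y is the line along which they close (so a half turn about z gives the same grasp; the last joint's range is limited). The gripper opens to 85 mm and grips with 20 to 120 N. Pads are 22 mm wide; open, the fingers measure 114 mm over their backs; the gripper's body (76 mm by 85 mm) begins 54 mm behind the grasp point. The pads swing forward as they close: fully open they stand 13 mm farther back than shut.
Start: joints at [-83.216, 15.837, -1.513, 72.651, 0, 84.076], TCP at [0.137, -0.61, 0.256] pointing down, gripper open.
Joint ranges: [-178.77, 178.77], [-48.84, 107.48], [-61.69, 71.31], [-111.58, 123.2], [-90, 87.43], [-180, 180]. Speed limits (degrees/s): [147.25, 147.25, 180, 180, 180, 180].

## Interface

Orientations are given as a 3x3 rotation matrix whose columns are the frame's x, y, z axes.
In Python, from cell import sense, grab_frame, camera_params, close_job gives the robot as it stands.
- The arm moves only by the tool jog_arm, never from a script. Its argument "plan" is text: rows parted by semicolons, each of 7 numbers parted by spaces: the shift along the world's x, y, z in cm, then the turn, a rotation vector about the world's x, y, z in rad, then the opening, from 0 (shut) to 1 (fully open). In form: dx dy dz ax ay az fingers; .... A call has 1 to 12 rows; each row shifts and turns the commanded pose from where the row before left it; what a row does not reach is not made up. A row lasts 1/8 s, in which the tool goes at most 62.5 mm and 10.7 degrees, less where a joint would pass 70% of its speed; a pose out of reach is approached as far as the arm can. A call with a gripper value outside its range is refused whole. The fingers move at their own pace and stop on an object; "grip_force" is the grip in N (left out, the last holds). Time passes only in rows, so rows that do not move let the fingers close. It gives the time, the measured TCP pose, the force, the opening and the grip force at its end, in the units of the state.
- sense(): the state, without advancing time (a new reading comes with each control period).
- grab_frame(name): name is "scene" or "top"; returns the picture (400x640x3 uint8, blue, green, red); there is no depth.
- camera_params(name): a dict with "fov_y" (degrees; the focal length in pixels is half the picture's height over the tangent of half this angle, whatever the lens; pixels are square), "cx", "cy" (the principal point, pixels), "D" ([k1, k2, p1, p2, k3] as OpenCV has them; the pictures are not rectified), "xyz" and "orientation" of the camera in the world. Camera axes: x right, y down, z forward; pixel columns grow to the right and rows downward; lengths in m; the calibration is good to about 2 mm. A picture is of the moment at which its call begins. camera_params takes no time and is no camera call.
- close_job(): hands the job in; it is judged then, once.
The state is a dict: "time_s": time; "joints": joint angles; "qvel": joint speeds; "effort": joint torques, N m; "tcp_pos": TCP position; "tool_rot": TCP orientation; "ft_force": force on the tool from outside, world axes, zero at the start; "moment": the same for the moment, N m; "width": finger opening in m; "grip_force": force on a finger pad.
Only numpy, scipy, OpenCV 4.12 (cv2) and the standard library are available. Lean on these libraries where they do the work, as an engineer would, in place of code of your own. Each camera call takes 0.05 s, during which the arm holds its last target. There are 200 camera calls.

## Task

Pass the blue-lidded pigment tin to the glaze cabinet through the dust-lock hatch: stand it upright in the hatch, setting it down gently, slide the clear top door (yellow handle) fully shut, and only then slide the inner door (red handle) fully open, so that it can be collected from the cabinet side. Leave the tin standing in the hatch with the top door shut and the inner door open, and leave the green and the white tins where they are.

Things in the scene. Friction and masses are not known exactly. Their poses are not given: they have to be found in the camera images.
- blue_centre (a point): The tin to pass: closed, round, 56 mm in diameter, 64 mm high, 0.11 to 0.22 kg, steel with a paper band and a cobalt blue lid. It and two like it stand in a row on a wooden board 15 mm thick, at least 75 mm apart centre to centre; the row runs roughly away from the robot (world x, within 0.5 rad) and blue may have any place in it. Point: the tin's centre, half-way up; z is its upright axis.
- green_centre (a point): A closed round pigment tin, 56 mm in diameter and 64 mm high, steel with a paper band and a green lid; it stands on the same board and is to be left alone. The point is its centre, half-way up.
- white_centre (a point): A closed round pigment tin, 56 mm in diameter and 64 mm high, steel with a paper band and a white lid; it stands on the same board and is to be left alone. The point is its centre, half-way up.
- hatch_floor (a point): Middle of the hatch's black floor, 6 mm above the table. The hatch is a fixed box with an open top, 150 x 150 mm inside, walls 8 mm thick reaching 80 mm above this floor, turned up to 0.2 rad. Axes: z up, +x away from the robot to the glaze cabinet, +y the way both doors slide open. A grey housing on its +y side and the clear-topped cabinet on its +x side are as high as the walls.
- outer_handle (a point): Centre of the yellow handle amid the top door, a clear 154 x 160 mm sheet 81 to 87 mm above the hatch floor. Upright block, 16 mm thick along the hatch's y, 44 mm along its x, 42 mm high. In hatch_floor's axes it is at x 0, z 109 mm, and y 0 when shut, y 170 mm when fully open (stops at both); it starts 145 to 170 mm open. It slides level along y with 1.5 N friction and stays where left.
- inner_handle (a point): Centre of the red handle of the inner door, a white upright sheet outside the hatch's far (+x) wall. Upright block, 16 mm thick along the hatch's y, 40 mm along its x, 42 mm high, free above all around it. In hatch_floor's axes it is at x 103 mm, z 109 mm, and y -40 mm when shut (the start), y 90 mm when fully open (stops at both). It slides level along y with 1.5 N friction and stays.

How it is judged (in metres and radians):
On the way, in this order (a step that is already met when the one before it is completed fails the run):
1. the blue tin stands upright in the hatch, both doors as they were (x of blue_centre in the frame of hatch_floor between -0.05 and 0.05 m and y of blue_centre in the frame of hatch_floor between -0.05 and 0.05 m and z of blue_centre in the frame of hatch_floor between 0.022 and 0.042 m and angle between blue_centre's own z axis and vertical below 0.17 rad and y of inner_handle in the frame of hatch_floor below -0.028 m and y of outer_handle in the frame of hatch_floor above 0.03 m), for 0.1 s.
2. the top door is shut over the tin, the inner door still shut (x of blue_centre in the frame of hatch_floor between -0.05 and 0.05 m and y of blue_centre in the frame of hatch_floor between -0.05 and 0.05 m and z of blue_centre in the frame of hatch_floor between 0.022 and 0.042 m and angle between blue_centre's own z axis and vertical below 0.17 rad and y of outer_handle in the frame of hatch_floor below 0.012 m and y of inner_handle in the frame of hatch_floor below -0.028 m), for 0.2 s.
3. the inner door is slid open, the top door still shut (x of blue_centre in the frame of hatch_floor between -0.05 and 0.05 m and y of blue_centre in the frame of hatch_floor between -0.05 and 0.05 m and z of blue_centre in the frame of hatch_floor between 0.022 and 0.042 m and angle between blue_centre's own z axis and vertical below 0.17 rad and y of outer_handle in the frame of hatch_floor below 0.012 m and y of inner_handle in the frame of hatch_floor above 0.068 m), for 0.2 s.
At the end, for the whole second after the job is handed in: The blue tin stands at rest and upright (within 10 degrees) on the hatch floor, its centre within 50 mm of the floor's middle along each of the hatch's axes; the top door is within 12 mm of shut; the inner door is open by at least 108 mm of its 130 mm (all of step 3 and linear speed of blue_tin below 0.02 m/s); the robot touches nothing.
It fails at once if the inner door is more than 12 mm open while the top door is more than 20 mm from shut (not (y of inner_handle in the frame of hatch_floor below -0.028 m) and y of outer_handle in the frame of hatch_floor above 0.02 m).
It fails at once if the blue tin is dropped (falls freely by more than about 25 mm) (linear speed of blue_tin above 0.7 m/s and contact force between the fingers and blue_tin below 0.1 N).
It fails at once if the green or the white tin is moved by more than 30 mm (distance of any of green_centre, white_centre from where it was at the start of the episode above 0.03 m).
It also fails if it takes over 56 s, if anything falls off the work surface, if the arm or the gripper's body presses on something with over 40 N, if the wrist force passes 120 N, or if a joint passes its speed limit or range.

## Working session

There is one attempt and no reset: what is moved stays moved. The work goes in short steps, Python scripts to look and compute and a tool call to move; the robot and the scene stay as the last step left them, time stands still between calls to the robot, and variables do not carry over. Pictures are saved under pics/ and viewed, at most 10 in all, crops included, and the job is handed in when it is done.

Besides the shell and the picture viewer there is one more tool, called after "Call:" by a JSON object that holds its "fn" and its "kwargs", one argument or row to a line. jog_arm: Moves the arm, as the interface text tells. Its arguments: {"type":"object","properties":{"plan":{"type":"string"},"grip_force":{"type":"number"}},"required":["plan"]}

```bash
mkdir -p pics; ls; python3 - <<'E'
from cell import *
import cv2
for n in("scene","top"):
    cv2.imwrite(f"pics/{n}0.png",grab_frame(n)); print(n,camera_params(n))
s=sense();print(s)
E
```

```text
pics
scene {'fov_y': 55.77216792871343, 'cx': 316.5648946259625, 'cy': 200.34342641902785, 'D': array([0.02084229, 0.        , 0.        , 0.        , 0.        ]), 'xyz': array([0.83614642, 0.17169082, 0.62946437]), 'orientation': array([[-0.62310296,  0.62814895, -0.46601674],
       [ 0.78209606,  0.49409309, -0.37973381],
       [-0.00827374, -0.60108311, -0.79914369]])}
top {'fov_y': 42.48582047995979, 'cx': 313.13770664336886, 'cy': 208.22867908856628, 'D': array([-0.09381923,  0.        ,  0.        ,  0.        ,  0.        ]), 'xyz': array([ 0.46831052, -0.06428523,  1.04859951]), 'orientation': array([[ 0.02458296, -0.9967826 ,  0.07628971],
       [-0.99966981, -0.02508156, -0.00558423],
       [ 0.00747973, -0.07612724, -0.99707006]])}
{'time_s': 0.1, 'joints': array([-8.32158399e+01,  1.58759857e+01, -1.59192993e+00,  7.26516665e+01,
       -1.75243769e-03,  8.40751427e+01]), 'qvel': array([-0.03957114, -0.08122654,  0.16768258, -0.04400243,  0.01511083,
        0.02949678]), 'effort': array([ 4.67756799e-04, -4.46707499e+01,  2.96127963e+01,  8.41641915e-03,
       -1.48248732e-04,  6.80871999e-07]), 'tcp_pos': array([ 0.13739642, -0.60901445,  0.25523288]), 'tool_rot': array([[ 9.75499950e-01,  2.19999479e-01, -2.76919516e-04],
       [ 2.19999575e-01, -9.75497774e-01,  2.06887253e-03],
       [ 1.85016506e-04, -2.07910722e-03, -9.99997822e-01]]), 'ft_force': array([0.51349279, 0.0944106 , 1.18989113]), 'moment': array([ 0.02967681, -0.01773734, -0.01004755]), 'grip_force': 0.0, 'width': 0.0854083070005148}
```

View pics/top0.png

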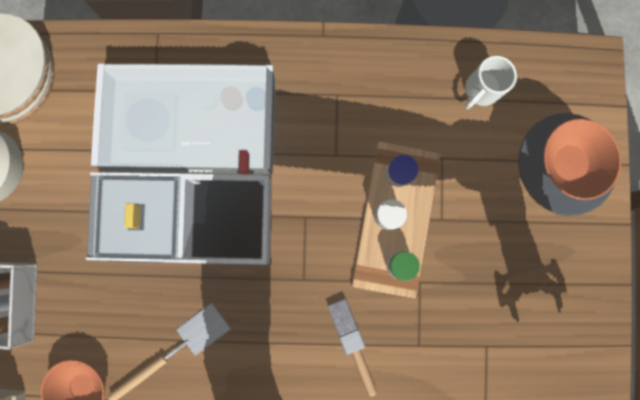

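View pics/scene0.png

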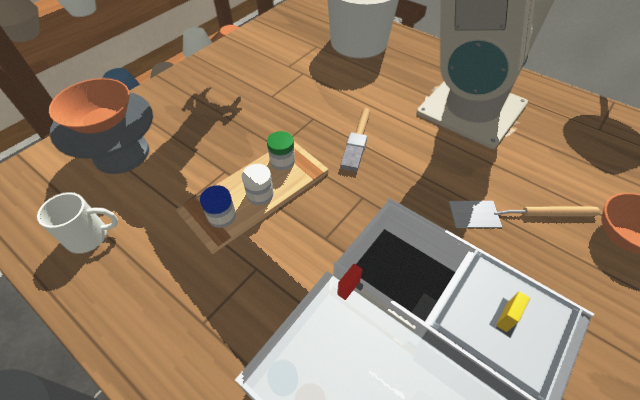

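The top view shows the blue lid at (403,170), white at (392,214), green at (405,266), the hatch's black floor around (228,220), the red handle at (243,161) and the yellow at (132,216). The scene view shows all of them unobstructed, with the blue lid at (216,200).

```bash
cat > h.py <<'E'
import cv2, numpy as np
from cell import *
def ray(n,uv):
    p=camera_params(n); f=200/np.tan(np.radians(p['fov_y'])/2)
    K=np.array([[f,0,p['cx']],[0,f,p['cy']],[0,0,1]])
    q=cv2.undistortPoints(np.array(uv,float).reshape(-1,1,2),K,p['D']).reshape(-1,2)
    d=np.c_[q,np.ones(len(q))]@p['orientation'].T
    return p['xyz'],d
def plane(n,uv,z):
    o,d=ray(n,uv); return o+d*((z-o[2])/d[:,2])[:,None]
def tri(a,b):
    (o1,d1),(o2,d2)=ray("scene",a),ray("top",b); d1,d2=d1[0],d2[0]
    t=np.linalg.lstsq(np.c_[d1,-d2],o2-o1,rcond=None)[0]
    p,q=o1+t[0]*d1,o2+t[1]*d2; return (p+q)/2,np.linalg.norm(p-q)
R={'blue':((105,120,30),(130,255,255)),'green':((45,120,40),(80,255,255)),'yellow':((20,150,80),(32,255,255)),'red':((0,180,40),(4,255,200)),'red2':((174,150,40),(180,255,255))}
def blob(img,c,n=1):
    h=cv2.cvtColor(img,cv2.COLOR_BGR2HSV); m=cv2.inRange(h,*R[c])
    if c=='red': m|=cv2.inRange(h,*R['red2'])
    cs,_=cv2.findContours(m,cv2.RETR_EXTERNAL,cv2.CHAIN_APPROX_NONE)
    return max(cs,key=cv2.contourArea) if cs else None
def cen(c): m=cv2.moments(c); return m['m10']/m['m00'],m['m01']/m['m00']
E
python3 - <<'E'
from h import *
np.set_printoptions(precision=4,suppress=True)
I={n:cv2.imread(f"pics/{n}0.png") for n in("scene","top")}
for c in('blue','green','yellow','red'):
    b={n:blob(I[n],c) for n in I}
    z=.079 if c in('blue','green') else .136
    for n in I: print(c,n,cv2.boundingRect(b[n]),np.round(cen(b[n]),1),plane(n,cen(b[n]),z)[0], 'minrect',cv2.minAreaRect(b[n]))
    print(' tri',tri(cen(b['scene']),cen(b['top'])))
print('white',plane('top',(392,214),.079))
# black floor mask
g=I['top']; m=(g.max(2)<45).astype(np.uint8); m[:, :150]=0;m[:,290:]=0;m[:165]=0;m[275:]=0
c=max(cv2.findContours(m,0,1)[0],key=cv2.contourArea); r=cv2.minAreaRect(c); print(r); print(plane('top',cv2.boxPoints(r),.006))
x=I['top'][50:290,70:300]; y=I['top'][130:310,330:460]
cv2.imwrite('pics/c0.png',np.hstack([cv2.resize(x,None,fx=2.4,fy=2.4,interpolation=2),cv2.resize(y,(240,576))*0+cv2.resize(y,(240,576))]))
E
```

```text
blue scene (200, 186, 31, 28) [215.2 199.4] [ 0.6281 -0.2368  0.079 ] minrect ((215.0, 199.5), (27.0, 30.0), 90.0)
blue top (393, 157, 23, 12) [404.  161.7] [ 0.6361 -0.2414  0.079 ] minrect ((404.800048828125, 162.10000610351562), (21.81971549987793, 11.067972183227539), 18.434947967529297)
 tri (array([ 0.6322, -0.2375,  0.0832]), np.float64(0.008686245951472445))
green scene (267, 131, 26, 24) [279.9 142.5] [ 0.4453 -0.2422  0.079 ] minrect ((279.7692565917969, 142.6538543701172), (22.574321746826172, 25.427120208740234), 82.87498474121094)Traceback (most recent call last):
  File "<stdin>", line 7, in <module>
  File "h.py", line 21, in cen
    def cen(c): m=cv2.moments(c); return m['m10']/m['m00'],m['m01']/m['m00']
                                         ~~~~~~~~^~~~~~~~~
ZeroDivisionError: float division by zero
```

```bash
python3 - <<'E'
from h import *
I={n:cv2.imread(f"pics/{n}0.png") for n in("scene","top")}
T=cv2.cvtColor(I['top'],40);S=cv2.cvtColor(I['scene'],40)
for p in[(403,164),(403,178),(397,172),(405,266),(398,260),(132,216),(138,216),(243,161),(243,155),(228,220),(200,240)]:print('t',p,T[p[1],p[0]])
for p in[(280,141),(513,312),(507,315),(350,280),(216,200)]:print('s',p,S[p[1],p[0]])
x=I['top'][50:290,70:300]; y=I['top'][130:310,330:460]
cv2.imwrite('pics/c0.png',np.hstack([cv2.resize(x,(552,576),interpolation=2),cv2.resize(y,(240,332)).repeat(1,0) if 0 else cv2.copyMakeBorder(cv2.resize(y,(240,332)),0,244,0,0,0)]))
E
```

```text
t (403, 164) [119 121  93]
t (403, 178) [119 113  95]
t (397, 172) [119 115  95]
t (405, 266) [ 61 103 138]
t (398, 260) [ 60 102 137]
t (132, 216) [ 23 140 213]
t (138, 216) [ 22 116 139]
t (243, 161) [  1 124 117]
t (243, 155) [  1 124 117]
t (228, 220) [30  6 44]
t (200, 240) [ 0  0 48]
s (280, 141) [ 64 155 155]
s (513, 312) [ 28 183 245]
s (507, 315) [ 24 195 157]
s (350, 280) [  1 194 125]
s (216, 200) [114 193  99]
```

View pics/c0.png

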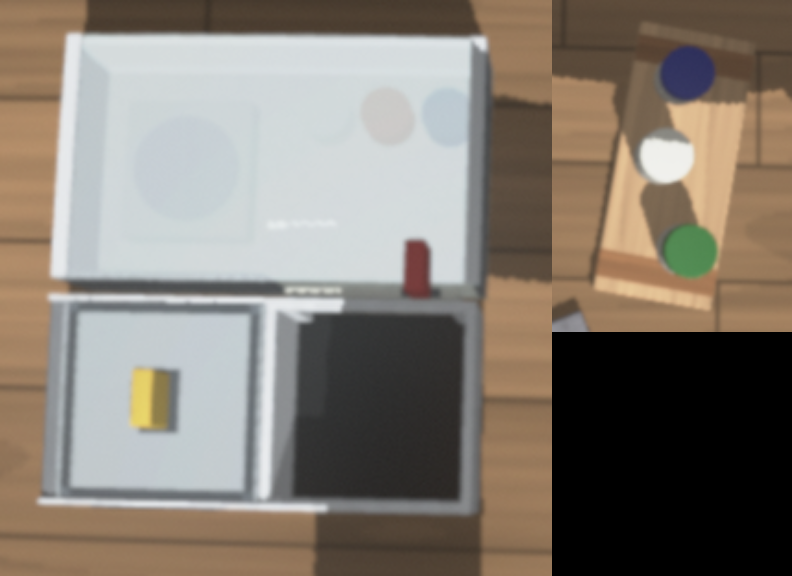

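The crop shows blue at the far end of the row, the top door mostly open over the grey housing, and the red handle at top pixel (243,161). The hatch's right wall edge is near column 270.

```bash
sed -i "s/(105,120,30)/(105,80,30)/;s/(45,120,40)/(45,80,40)/;s/(20,150,80)/(18,105,80)/;s/(0,180,40)/(0,105,40)/;s/(174,150,40)/(174,105,40)/" h.py
python3 - <<'E'
from h import *
np.set_printoptions(precision=4,suppress=True)
I={n:cv2.imread(f"pics/{n}0.png") for n in("scene","top")}
I['scene'][:, :30]=0; I['top'][:, :100]=0; I['top'][270:,:330]=0
for n in I: I[n][:110]=0; I[n][:,600:]=0
I['scene'][:270,500:]=0; I['scene'][:130,:250]=0;I['top'][:,520:]=0
for c in('blue','green','yellow','red'):
    b={n:blob(I[n],c) for n in I}
    z=.079 if c in('blue','green') else .136
    for n in I:
        u=cv2.minEnclosingCircle(b[n])[0] if z<.1 else cen(b[n])
        print(c,n,cv2.boundingRect(b[n]),np.round(u,1),plane(n,u,z)[0],cv2.minAreaRect(b[n]))
print('white',plane('top',(392,214),.079))
o=np.array([70,50])
q=lambda *a:o+np.array(a)/2.4
print('red top corners guess',plane('top',[q(407,240),q(428,240),q(405,297),q(430,297)],.1))
P=plane('top',[q(481,304),q(479,512),q(326,509),q(40,502),q(464,314),q(460,499),q(294,497),q(298,314)],.086);print(P)
print('floor z',plane('top',[q(464,314),q(460,499),q(294,497),q(298,314)],.006))
print('yaw from outer right', P[0]-P[1], 'front',P[3]-P[1])
E
```

```text
blue scene (200, 186, 32, 28) [215.4 199.2] [ 0.6275 -0.237   0.079 ] ((215.4000244140625, 199.30001831054688), (27.72724151611328, 29.96331024169922), 63.43495178222656)
blue top (390, 155, 28, 28) [403.2 168.9] [ 0.6221 -0.2398  0.079 ] ((403.5, 168.5), (27.0, 27.0), 90.0)
green scene (267, 131, 27, 24) [280.1 142.6] [ 0.4452 -0.2416  0.079 ] ((280.0, 142.5), (23.0, 26.0), 90.0)
green top (391, 252, 28, 28) [404.5 265.5] [ 0.4386 -0.2445  0.079 ] ((404.5, 265.5), (27.0, 27.0), 90.0)
yellow scene (496, 292, 34, 40) [512.6 311.6] [0.5321 0.256  0.136 ] ((512.7000122070312, 311.5999755859375), (18.782970428466797, 41.59086608886719), 26.56505012512207)
yellow top (125, 204, 14, 24) [131.7 215.9] [0.5161 0.2557 0.136 ] ((131.5, 215.5), (23.0, 13.0), 90.0)
red scene (338, 264, 25, 36) [349.4 280.9] [0.6308 0.0618 0.136 ] ((349.3292541503906, 280.9634094238281), (16.398244857788086, 35.13909912109375), 38.65980529785156)
red top (239, 151, 9, 22) [243.2 162.1] [0.6179 0.0581 0.136 ] ((243.0, 161.5), (21.0, 8.0), 90.0)
white [[ 0.5353 -0.2194  0.079 ]]
red top corners guess [[0.6466 0.0705 0.1   ]
 [0.6469 0.0541 0.1   ]
 [0.6017 0.0704 0.1   ]
 [0.6022 0.051  0.1   ]]
[[0.5996 0.0123 0.086 ]
 [0.437  0.0089 0.086 ]
 [0.436  0.1283 0.086 ]
 [0.4345 0.3567 0.086 ]
 [0.5914 0.0254 0.086 ]
 [0.4467 0.024  0.086 ]
 [0.4446 0.1537 0.086 ]
 [0.5882 0.1565 0.086 ]]
floor z [[0.6016 0.0329 0.006 ]
 [0.4449 0.0313 0.006 ]
 [0.4427 0.1718 0.006 ]
 [0.5982 0.1749 0.006 ]]
yaw from outer right [0.1626 0.0034 0.    ] front [-0.0025  0.3477  0.    ]
```

Call:
{"fn": "jog_arm", "kwargs": {
  "plan": "4 3 0 0 0 -0.035 1;4.4 3.4 0 0 0 -0.035 1;4.4 3.4 0 0 0 -0.035 1;4.4 3.4 0 0 0 -0.035 1;4.4 3.4 0 0 0 -0.035 1;4.4 3.4 0 0 0 -0.035 1;4.4 3.4 0 0 0 0 1;4.4 3.4 0 0 0 0 1;4.4 3.4 0 0 0 0 1;4.4 3.4 -2 0 0 0 1;4 3 -2 0 0 0 1;0 0 0 0 0 0 1",
  "grip_force": 40
}}

```text
time_s: 1.6
tcp_pos: [0.6142, -0.2405, 0.2131]
tool_rot: [[1.0, 0.016, -0.004], [0.016, -1.0, 0.003], [-0.004, -0.003, -1.0]]
ft_force: [-0.9, 0.1, -0.4]
width: 0.0854
grip_force: 0.0
```

Call:
{"fn": "jog_arm", "kwargs": {
  "plan": "0.8 0 -3 0 0 0 1;0 0 -3 0 0 0 1;0 0 -3 0 0 0 1;0 0 0 0 0 0 1"
}}

```text
time_s: 2.1
tcp_pos: [0.6184, -0.2433, 0.1235]
tool_rot: [[1.0, 0.011, -0.006], [0.011, -1.0, 0.003], [-0.006, -0.003, -1.0]]
ft_force: [0.5, 0.3, -0.1]
width: 0.0857
grip_force: 0.0
```

```bash
python3 - <<'E'
from h import *
s=sense();print(s['tcp_pos'])
a=grab_frame('scene')[110:300,120:390]
b=grab_frame('top')[100:290,330:490]
cv2.imwrite('pics/a1.png',np.hstack([cv2.resize(x,None,fx=1.8,fy=1.8) for x in(a,b)]))
E
```

```text
[ 0.61837945 -0.24333595  0.12353558]
```

View pics/a1.png

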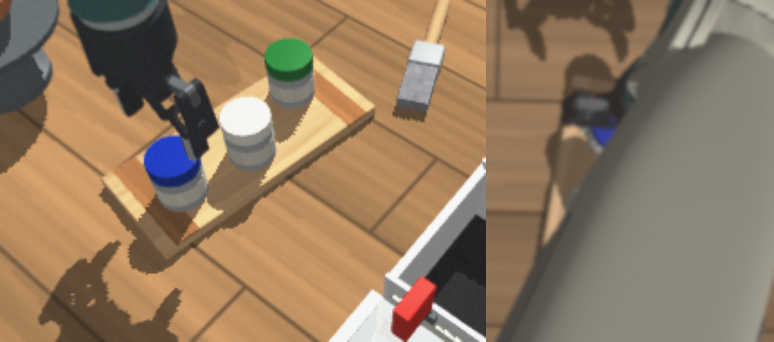

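Blue lid sits at crop (173,160) with the open gripper above and the near fingertip at crop (197,152); I'll check that against the projected tip.

```bash
python3 - <<'E'
from h import *
def proj(n,P):
    p=camera_params(n); f=200/np.tan(np.radians(p['fov_y'])/2); K=np.array([[f,0,p['cx']],[0,f,p['cy']],[0,0,1]])
    R=p['orientation'].T
    return cv2.projectPoints(np.array(P,float),cv2.Rodrigues(R)[0],-R@p['xyz'],K,p['D'])[0].reshape(-1,2)
t=[.6184,-.2433]
print((proj('scene',[[t[0],t[1]+d,z] for d in(.0427,.057) for z in(.0985,.111)])-[120,110])*1.8)
print('lid rim centre if at top-cam estimate',(proj('scene',[[.622,-.24,.079],[.65,-.24,.079],[.594,-.24,.079],[.622,-.212,.079]])-[120,110])*1.8)
E
```

```text
[[199.57609791 161.01570378]
 [197.11842825 153.20446922]
 [209.84040377 168.27357144]
 [207.52137724 160.50986384]]
lid rim centre if at top-cam estimate [[173.71465052 155.71271527]
 [152.7973355  173.12980145]
 [193.83796574 138.94698693]
 [192.73575943 169.35582946]]
```

Call:
{"fn": "jog_arm", "kwargs": {
  "plan": "0.4 0.3 0 0 0 0 1;0 0 0 0 0 0 1;0 0 -1.5 0 0 0 1;0 0 -1.5 0 0 0 1;0 0 -1.5 0 0 0 1;0 0 -1.5 0 0 0 1;0 0 -0.7 0 0 0 1;0 0 0 0 0 0 1"
}}

```text
time_s: 3.2
tcp_pos: [0.6249, -0.2404, 0.0583]
tool_rot: [[1.0, 0.012, -0.001], [0.012, -1.0, 0.001], [-0.001, -0.001, -1.0]]
ft_force: [-0.0, -0.1, 0.5]
width: 0.0855
grip_force: 0.0
```

Call:
{"fn": "jog_arm", "kwargs": {
  "plan": "-0.2 0 0 0 0 0 0.7;0 0 0 0 0 0 0.6;0 0 0 0 0 0 0.5;0 0 0 0 0 0 0.4;0 0 0 0 0 0 0.4;0 0 0 0 0 0 0.4",
  "grip_force": 40
}}

```text
time_s: 3.95
tcp_pos: [0.6241, -0.2411, 0.0604]
tool_rot: [[1.0, 0.012, 0.001], [0.012, -1.0, -0.001], [0.001, 0.001, -1.0]]
ft_force: [-0.4, -0.2, 4.5]
width: 0.0552
grip_force: 42.8
```

Call:
{"fn": "jog_arm", "kwargs": {
  "plan": "0 0 1 0 0 0 0.4;0 0 2 0 0 0 0.4;0 0 3 0 0 0 0.4;0 0 4 0 0 0 0.4;0 0 4 0 0 0 0.4;-1 2 1 0 0 0 0.4;-1.5 4 0 0 0 0 0.4;-1.5 4 0 0 0 0 0.4;-1.5 4 0 0 0 0 0.4;-1.5 4 0 0 0 0 0.4;-1.5 4 0 0 0 0 0.4;0 0 0 0 0 0 0.4"
}}

```text
time_s: 5.45
tcp_pos: [0.5346, -0.0171, 0.2077]
tool_rot: [[1.0, 0.016, -0.005], [0.016, -1.0, 0.002], [-0.005, -0.002, -1.0]]
ft_force: [-0.5, -0.1, -1.6]
width: 0.0551
grip_force: 43.1
```

Call:
{"fn": "jog_arm", "kwargs": {
  "plan": "-0.5 3 0 0 0 0 0.4;-0.5 3.5 0 0 0 0 0.4;-0.5 3 0 0 0 0 0.4;-0.2 1.5 0 0 0 0 0.4;0 0 -2 0 0 0 0.4;0 0 -2 0 0 0 0.4;0 0 0 0 0 0 0.4;0 0 0 0 0 0 0.4"
}}

```text
time_s: 6.45
tcp_pos: [0.5219, 0.079, 0.1697]
tool_rot: [[1.0, 0.025, 0.0], [0.025, -1.0, 0.007], [0.0, -0.007, -1.0]]
ft_force: [0.3, -0.7, -2.5]
width: 0.0551
grip_force: 43.3
```

```bash
python3 - <<'E'
from h import *
s=sense();print(s['tcp_pos'])
a=grab_frame('scene')[130:400,240:600]
cv2.imwrite('pics/a2.png',cv2.resize(a,None,fx=1.8,fy=1.8))
E
```

```text
[0.52193963 0.07901839 0.16966184]
```

View pics/a2.png

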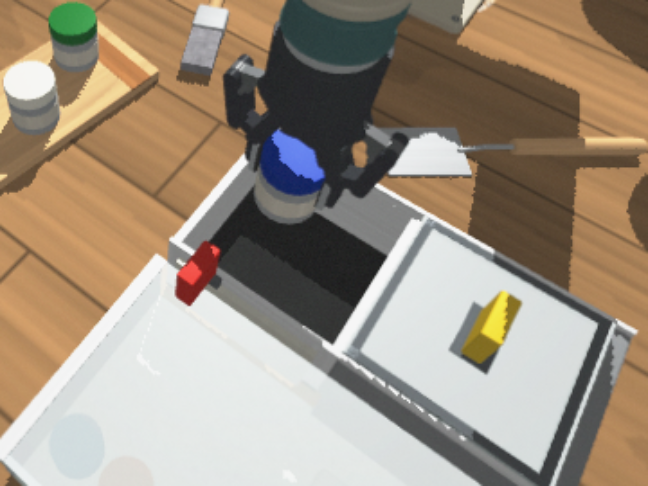

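The tin is held upright over the hatch, nearer its -y side, with the door clear of the opening. I'll shift +y, then descend.

Call:
{"fn": "jog_arm", "kwargs": {
  "plan": "-0.1 1 0 0 0 0 0.4;-0.1 0.6 0 0 0 0 0.4;0 0 -2 0 0 0 0.4;0 0 -2 0 0 0 0.4;0 0 -2 0 0 0 0.4;0 0 -1.5 0 0 0 0.4;0 0 -1.5 0 0 0 0.4;0 0 0 0 0 0 0.4;0 0 0 0 0 0 0.4"
}}

```text
time_s: 7.62
tcp_pos: [0.5205, 0.0873, 0.0797]
tool_rot: [[0.999, 0.038, 0.0], [0.038, -0.999, 0.014], [0.001, -0.014, -1.0]]
ft_force: [0.9, 0.1, -1.6]
width: 0.0555
grip_force: 43.3
```

Call:
{"fn": "jog_arm", "kwargs": {
  "plan": "0 0.5 -0.7 0 0 0 0.4;0 0.2 -0.6 0 0 0 0.4;0 0 -0.5 0 0 0 0.4;0 0 -0.4 0 0 0 0.4;0 0 0 0 0 0 0.4;0 0 0 0 0 0 0.4"
}}

```text
time_s: 8.38
tcp_pos: [0.5202, 0.0907, 0.0574]
tool_rot: [[0.999, 0.043, -0.001], [0.043, -0.999, 0.016], [0.0, -0.016, -1.0]]
ft_force: [0.4, -0.3, -2.1]
width: 0.0552
grip_force: 43.3
```

Call:
{"fn": "jog_arm", "kwargs": {
  "plan": "0 0 -0.2 0 0 0 0.4;0 0 -0.2 0 0 0 0.4;0 0 -0.1 0 0 0 0.4;0 0 -0.1 0 0 0 0.4;0 0 -0.1 0 0 0 0.4;0 0 0 0 0 0 0.4"
}}

```text
time_s: 9.12
tcp_pos: [0.5201, 0.0908, 0.0516]
tool_rot: [[0.999, 0.043, -0.001], [0.043, -0.999, 0.016], [-0.0, -0.016, -1.0]]
ft_force: [-4.9, 1.3, 8.6]
width: 0.0553
grip_force: 44.4
```

Call:
{"fn": "jog_arm", "kwargs": {
  "plan": "0 0 0 0 0 0 0.66;0 0 0 0 0 0 0.72;0 0 0 0 0 0 0.85;0 0 0 0 0 0 1;0 0 0 0 0 0 1;0 0 0 0 0 0 1"
}}

```text
time_s: 9.88
tcp_pos: [0.519, 0.0987, 0.05]
tool_rot: [[0.999, 0.048, -0.003], [0.048, -0.998, 0.036], [-0.001, -0.036, -0.999]]
ft_force: [-1.2, 26.3, -0.7]
width: 0.0855
grip_force: 4.5
```

```bash
python3 - <<'E'
from h import *
a=grab_frame('scene')[130:400,280:600]; b=grab_frame('top')[150:285,170:290]
s=sense();print(s['tcp_pos'],s['ft_force'],s['moment'],s['grip_force'],s['joints'])
cv2.imwrite('pics/a3.png',np.hstack([cv2.resize(a,(480,405)),cv2.resize(b,(318,405))[:,:318]]))
E
```

```text
[0.51907654 0.09871735 0.05004646] [-0.51585881 26.01599129 -0.40163538] [ 4.09271536  0.34065995 -0.0917435 ] 4.594344816869125 [  2.71213587  17.48792808 -27.18035778  45.38101117   2.05488704
 179.95074126]
```

View pics/a3.png

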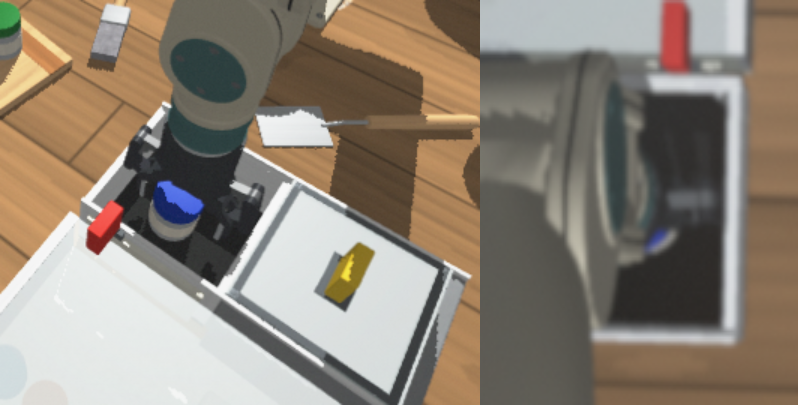

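The tin stands upright in the hatch with the fingers open around it. The -y finger's back seems to press on the -y wall, and joint 6 is at its limit, so I'll close the fingers slightly to relieve it.

Call:
{"fn": "jog_arm", "kwargs": {
  "plan": "0 0 0 0 0 0 0.9;0 0 0 0 0 0 0.85;0 0 0 0 0 0 0.8"
}}

```text
time_s: 10.35
tcp_pos: [0.5199, 0.0912, 0.05]
tool_rot: [[0.999, 0.044, -0.001], [0.044, -0.999, 0.017], [-0.0, -0.017, -1.0]]
ft_force: [0.7, 3.3, -1.1]
width: 0.0682
grip_force: 0.0
```

Call:
{"fn": "jog_arm", "kwargs": {
  "plan": "0 0 1 0 0 0 0.8;0 0 1.5 0 0 0 0.8;0 0 2 0 0 0 0.8;0 0 3 0 0 0 0.8;0 0 3 0 0 0 0.8;0 0 3 0 0 0 0.8;0 0 1 0 0 0.175 0.5;0 2 0 0 0 0.175 0;0 3 0 0 0 0.175 0;0 3 0 0 0 0.175 0;0 3 0 0 0 0.175 0;0 3 0 0 0 0.175 0"
}}

```text
time_s: 11.85
tcp_pos: [0.5207, 0.2313, 0.197]
tool_rot: [[0.455, 0.89, -0.012], [0.89, -0.455, 0.007], [0.001, -0.014, -1.0]]
ft_force: [1.4, -0.1, 1.0]
width: -0.0
grip_force: 0.0
```

Call:
{"fn": "jog_arm", "kwargs": {
  "plan": "0 3 0 0 0 0.175 0;0 2 0 0 0 0.175 0;0 1 0 0 0 0.16 0;0 0 0 0 0 0 0;0 0 0 0 0 0 0"
}}

```text
time_s: 12.48
tcp_pos: [0.5204, 0.2902, 0.1961]
tool_rot: [[-0.029, 0.999, -0.015], [1.0, 0.029, -0.001], [-0.0, -0.015, -1.0]]
ft_force: [-0.4, -0.2, -0.6]
width: 0.0
grip_force: 0.0
```

```bash
python3 - <<'E'
from h import *
np.set_printoptions(precision=4,suppress=True)
T=grab_frame('top');S=grab_frame('scene')
print(sense()['tcp_pos'])
a=T[110:290,70:310]; cv2.imwrite('pics/a4.png',np.hstack([cv2.resize(a,(480,360)),cv2.resize(S[160:400,300:],(320,226),interpolation=3) if 0 else cv2.copyMakeBorder(cv2.resize(S[160:400,320:600],(320,274)),0,86,0,0,0)]))
E
```

```text
[0.5203 0.2901 0.1957]
```

View pics/a4.png

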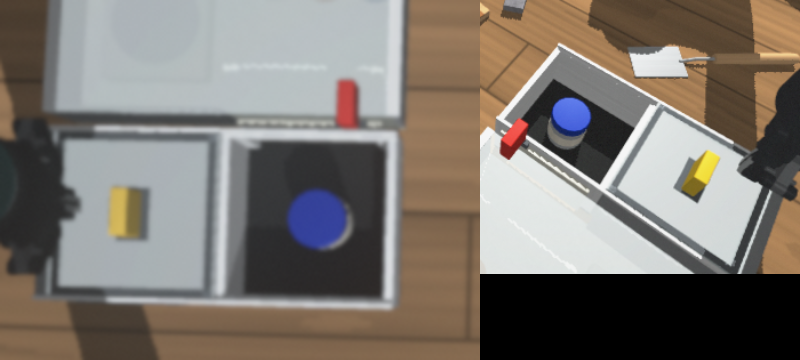

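The tin stands upright, its lid at about top pixel (229,219), and the closed gripper is left of the yellow handle.

```bash
python3 - <<'E'
from h import *
np.set_printoptions(precision=4,suppress=True)
T=grab_frame('top')[:]; T[:,330:]=0; T[:180]=0
b=blob(T,'blue');u=cv2.minEnclosingCircle(b)[0];print(u,plane('top',u,.070))
T[:,:115]=0;b=blob(T,'yellow');print(cv2.boundingRect(b),plane('top',cen(b),.136))
E
```

```text
(227.38775634765625, 218.83673095703125) [[0.5188 0.0932 0.07  ]]
(125, 204, 14, 24) [[0.5161 0.2558 0.136 ]]
```

Call:
{"fn": "jog_arm", "kwargs": {
  "plan": "0 0.5 -2 0 0 0 0;0 0 -2 0 0 0 0;0 0 -2 0 0 0 0;0 0 0 0 0 0 0;0 -1 -0.3 0 0 0 0;0 -1 0 0 0 0 0;0 -1 0 0 0 0 0;0 -1.5 0 0 0 0 0;0 -1.5 0 0 0 0 0;0 -1.5 0 0 0 0 0;0 -1.5 0 0 0 0 0;0 0 0 0 0 0 0"
}}

```text
time_s: 14.12
tcp_pos: [0.5193, 0.204, 0.1319]
tool_rot: [[-0.03, 0.999, -0.018], [1.0, 0.03, -0.002], [-0.002, -0.018, -1.0]]
ft_force: [-0.2, -0.2, -0.6]
width: -0.0001
grip_force: 0.0
```

Call:
{"fn": "jog_arm", "kwargs": {
  "plan": "0 -1.5 0 0 0 0 0;0 -1.5 0 0 0 0 0;0 -1.5 0 0 0 0 0;0 -1.5 0 0 0 0 0;0 -1 0 0 0 0 0;0 -0.5 0 0 0 0 0"
}}

```text
time_s: 14.88
tcp_pos: [0.5199, 0.1299, 0.1322]
tool_rot: [[-0.031, 0.999, -0.017], [1.0, 0.031, -0.001], [-0.0, -0.017, -1.0]]
ft_force: [0.0, 1.1, -1.6]
width: -0.0003
grip_force: 0.8
```

```bash
python3 - <<'E'
from h import *
np.set_printoptions(precision=4,suppress=True)
print(sense()['tcp_pos'],sense()['ft_force'])
T=grab_frame('top');T[:,330:]=0;T[:180]=0;T[:,:115]=0;T[270:]=0
S=grab_frame('scene');S[:230]=0;S[:,:380]=0
for n,I in(('top',T),('scene',S)):
    b=blob(I,'yellow');print(n,b is not None and (cv2.boundingRect(b),cen(b),plane(n,cen(b),.125)))
E
```

```text
[0.5199 0.1299 0.1322] [ 0.0004  1.0997 -1.5625]
top ((207, 206, 12, 24), (213.24386381631035, 218.3230403800475), array([[0.5162, 0.11  , 0.125 ]]))
scene ((403, 234, 20, 37), (412.0396643783371, 253.33104500381387), array([[0.5312, 0.1071, 0.125 ]]))
```

Pushing works; I'll continue to the stop.

Call:
{"fn": "jog_arm", "kwargs": {
  "plan": "0 -0.5 0 0 0 0 0;0 -0.3 0 0 0 0 0;0 -0.3 0 0 0 0 0;0 -0.2 0 0 0 0 0;0 0 0 0 0 0 0"
}}

```text
time_s: 15.6
tcp_pos: [0.5204, 0.1178, 0.1325]
tool_rot: [[-0.032, 0.999, -0.016], [0.999, 0.032, -0.0], [0.0, -0.016, -1.0]]
ft_force: [0.7, 2.5, 0.9]
width: -0.0
grip_force: 0.9
```

Call:
{"fn": "jog_arm", "kwargs": {
  "plan": "0 -0.2 0 0 0 0 0;0 -0.2 0 0 0 0 0;0 -0.2 0 0 0 0 0;0 -0.2 0 0 0 0 0;0 0 0 0 0 0 0"
}}

```text
time_s: 16.23
tcp_pos: [0.5204, 0.1173, 0.1327]
tool_rot: [[-0.036, 0.999, -0.015], [0.999, 0.036, 0.019], [0.02, -0.015, -1.0]]
ft_force: [0.7, 24.0, -1.2]
width: 0.0002
grip_force: 11.9
```

The door is against its stop. I'll back off and move to the -y side of the red handle.

Call:
{"fn": "jog_arm", "kwargs": {
  "plan": "0 1 0 0 0 0 0;0 0.8 0 0 0 0 0;0 0 2.5 0 0 0 0;0 0 3 0 0 0 0;0 0 1 0 0 0 0;1.5 -2 0 0 0 0 0;2 -3 0 0 0 0 0;2 -3 0 0 0 0 0;2 -3 0 0 0 0 0;2 -1.5 0 0 0 0 0;0.5 0 0 0 0 0 0;0 0 0 0 0 0 0"
}}

```text
time_s: 17.73
tcp_pos: [0.6195, 0.003, 0.1965]
tool_rot: [[-0.032, 0.999, -0.018], [0.999, 0.032, -0.0], [0.0, -0.018, -1.0]]
ft_force: [0.8, 0.1, -0.4]
width: 0.0001
grip_force: 0.0
```

```bash
python3 - <<'E'
from h import *
np.set_printoptions(precision=4,suppress=True)
print(sense()['tcp_pos'],sense()['ft_force'])
T=grab_frame('top');S=grab_frame('scene')
cv2.imwrite('pics/a5.png',cv2.resize(S[150:400,280:600],None,fx=2,fy=2))
S[:230]=0;S[:,:330]=0
for c,z in(('yellow',.136),('red',.136)):
    b=blob(S,c);print(c,b is not None and (cv2.boundingRect(b),plane('scene',cen(b),.13)))
T[:,330:]=0;T[:180]=0;T[:,:115]=0;T[270:]=0;b=blob(T,'yellow');print(b is not None and plane('top',cen(b),.136))
E
```

```text
[0.6195 0.003  0.1965] [ 0.8465  0.0909 -0.4162]
yellow ((396, 230, 26, 36), array([[0.5292, 0.0989, 0.13  ]]))
red ((338, 270, 24, 30), array([[0.6373, 0.0649, 0.13  ]]))
False
```

View pics/a5.png

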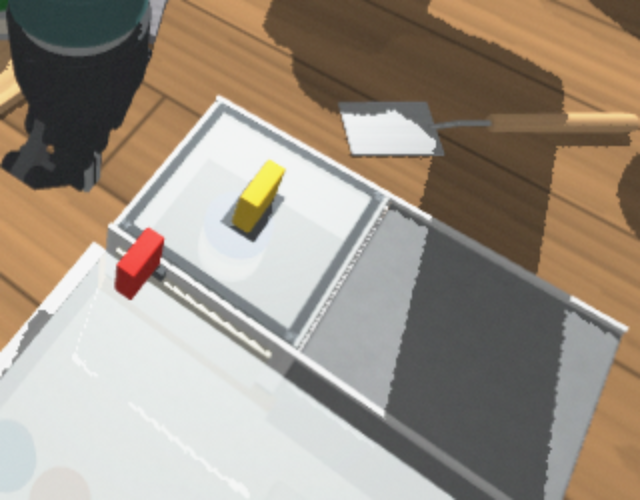

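The top door is shut (yellow handle mid-hatch, tin visible beneath) and the gripper is on the -y side of the red handle. Now I'll lower and push +y.

Call:
{"fn": "jog_arm", "kwargs": {
  "plan": "0.2 0 -2 0 0 0 0;0 0 -2 0 0 0 0;0 0 -2 0 0 0 0;0 0 -0.4 0 0 0 0;0 1 0 0 0 0 0;0 1.5 0 0 0 0 0;0 1 0 0 0 0 0;0 1 0 0 0 0 0;0 1.5 0 0 0 0 0;0 1.5 0 0 0 0 0;0 1.5 0 0 0 0 0;0 1.5 0 0 0 0 0"
}}

```text
time_s: 19.32
tcp_pos: [0.6223, 0.1088, 0.1334]
tool_rot: [[-0.032, 0.999, -0.016], [0.999, 0.032, -0.001], [-0.0, -0.016, -1.0]]
ft_force: [0.6, -2.6, 2.0]
width: 0.0003
grip_force: 1.0
```

Call:
{"fn": "jog_arm", "kwargs": {
  "plan": "0 1.5 0 0 0 0 0;0 1.5 0 0 0 0 0;0 1.5 0 0 0 0 0;0 0.5 0 0 0 0 0;0 0.3 0 0 0 0 0;0 0.3 0 0 0 0 0;0 0 0 0 0 0 0"
}}

```text
time_s: 20.2
tcp_pos: [0.6218, 0.1639, 0.1331]
tool_rot: [[-0.032, 0.999, -0.017], [0.999, 0.032, 0.0], [0.001, -0.017, -1.0]]
ft_force: [0.7, -0.2, 0.5]
width: 0.0002
grip_force: 0.1
```

Call:
{"fn": "jog_arm", "kwargs": {
  "plan": "0 0.3 0 0 0 0 0;0 0.3 0 0 0 0 0;0 0.2 0 0 0 0 0;0 0.2 0 0 0 0 0;0 0.1 0 0 0 0 0;0 0 0 0 0 0 0"
}}

```text
time_s: 20.95
tcp_pos: [0.6218, 0.1704, 0.1332]
tool_rot: [[-0.03, 0.999, -0.017], [1.0, 0.029, -0.011], [-0.01, -0.017, -1.0]]
ft_force: [-0.2, -13.6, 2.2]
width: -0.0002
grip_force: 6.5
```

At the stop. I'll back off, lift clear and check.

Call:
{"fn": "jog_arm", "kwargs": {
  "plan": "0 -1 0 0 0 0 0;0 -1 0 0 0 0 0;0 0 2.5 0 0 0 0;0 0 3 0 0 0 0;0 0 3 0 0 0 0;0 -4 2 0 0 0 0;0 -4.5 0 0 0 0 0;0 -4.5 0 0 0 0 0;0 -4.5 0 0 0 0 0;0 -4.5 0 0 0 0 0;0 -3 0 0 0 0 0;0 0 0 0 0 0 0"
}}

```text
time_s: 22.45
tcp_pos: [0.6222, -0.0971, 0.2383]
tool_rot: [[-0.029, 0.999, -0.016], [1.0, 0.029, 0.0], [0.0, -0.016, -1.0]]
ft_force: [-0.8, 0.2, -0.5]
width: -0.0
grip_force: 0.0
```

```bash
python3 - <<'E'
from h import *
print(sense()['tcp_pos'],sense()['ft_force'])
S=grab_frame('scene')
cv2.imwrite('pics/a6.png',cv2.resize(S[150:400,280:600],None,fx=2,fy=2))
E
```

```text
[ 0.62223637 -0.09713302  0.23828657] [-0.82736784  0.20299003 -0.47435658]
```

View pics/a6.png

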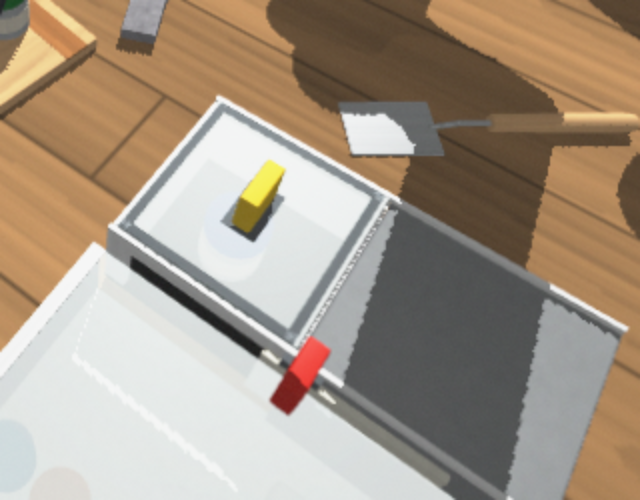

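The picture shows the red handle moved to the open end at crop (300,375), the yellow handle still shut at crop (258,195), the tin standing under the door, and the arm clear.

```bash
python3 -c "
from cell import close_job
print(close_job())"
```

```text
the job is handed in; nothing more can be done
None
```

The job is handed in (the hand-in call returned no verdict): the last picture shows the blue tin standing in the hatch, the top door shut, the inner door open and the arm clear; I never touched the green and white tins.

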